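Keep the spool, set the filament guide arm

ROBOT

A 7-joint arm with a two-finger parallel gripper is mounted at the origin on the work surface. World frame = base frame: x ahead of the robot, y to its left, z up, the work surface at z = 0. Lengths are in m, angles in rad, forces in N, time in s.
With the tool pointing down it reaches from about 0.4 to 0.9 m from the base axis. Payload 5.6 kg.
Tool frame: the origin (TCP) lies midway between the tips of the shut fingers; the grasp point (between the pads) lies 19 mm behind it; y points along the fingers, x is the direction in which the jaws open and shut, and the axes are right-handed (so a half turn about y gives the same grasp; the last joint's range is limited). The gripper opens to 92 mm and grips with 3 to 60 N. Pads are 20 mm wide; open, the fingers measure 128 mm over their backs; the gripper's body (75 mm by 189 mm) begins 69 mm behind the grasp point.
Start: joints at [-1.309, 0.468, -0.012, 1.603, 0.006, 1.071, -0.056], TCP at [0.195, 0.62, 0.215] pointing down, gripper open.
Joint ranges: [-2.53, 2.53], [-0.31, 2.02], [-1.57, 1.55], [0.28, 2.44], [-1.29, 4.43], [0.15, 1.84], [-2.92, 2.92]. Speed limits (rad/s): [2.57, 2.57, 3.14, 3.14, 3.14, 3.14, 3.14].

INTERFACE

Orientations are given as a unit quaternion [w, x, y, z].
In Python, from rig import get_obs, get_image, camera_info, sign_off gives the robot as it stands.
- The arm moves only by the tool apply_moves, never from a script. Its argument "motion" is a list of rows, each a list of 3 entries, a list of its own where there are three numbers: the opening, from 0 (shut) to 1 (fully open), then the shift along the world's x, y, z normalised to -1 to 1, where 1 is 60 cm, then the turn, a rotation vector about the world's x, y, z normalised to -1 to 1, where 1 is pi rad. In form: [[claw, [tx, ty, tz], [ax, ay, az]], ...]. A call has 1 to 12 rows; each row is the pose to reach, as a shift and turn from the pose commanded when the call began, turning the shorter way round; what a row does not reach only later rows make up. A row lasts 1/12 s, in which the tool goes at most 41.7 mm and 7.16 degrees, less where a joint would pass 70% of its speed; a pose out of reach is approached as far as the arm can. A call with a number of a shift or a turn outside -1 to 1 is refused whole. A call with a gripper value outside its range is refused whole. The fingers move at their own pace and stop on an object; the grip force is fixed at half the most. Time passes only in rows, so rows that repeat a pose let the fingers close. It gives the time, the measured TCP pose, the force and the opening at its end, in the units of the state.
- get_obs(): the state, without advancing time (a new reading comes with each control period).
- get_image(name): name is "scene" or "top" or "wrist"; returns the picture (384x512x3 uint8, red, green, blue); there is no depth.
- camera_info(name): a dict with "K" (3x3 intrinsics, pixels), "position" and "orientation" of the camera in the world; the wrist camera has in their place "hand_eye" (4x4, takes a point from camera to tool coordinates, whose origin is the TCP and whose axes are the tool frame's). Camera axes: x right, y up, looking along -z (the intrinsics and any distortion apply to the point x, -y, -z); pixel columns grow to the right and rows downward; lengths in m; the calibration is good to about 2 mm. A picture is of the moment at which its call begins: read the wrist's pose just before it. camera_info takes no time and is no camera call.
- sign_off(): hands the job in, once; it reports no verdict.
The state is a dict: "time": time; "joint_pos": joint angles; "joint_vel": joint speeds; "joint_torque": joint torques, N m; "tool_pos": TCP position; "tcp_rot": TCP orientation; "ft_force": force on the tool from outside, world axes, zero at the start; "wrist_torque": the same for the moment, N m; "gripper_width": finger opening in m.
Only numpy, scipy, OpenCV 4.12 (cv2) and the standard library are available. Lean on these libraries where they do the work, as an engineer would, in place of code of your own. Each camera call takes 0.05 s, during which the arm holds its last target.

TASK

Get the filament feed ready: first swing the steel keeper on the spool stand down until it rests in its forked catch. Then squeeze the lock button into the head of the filament guide arm, draw the arm out until its pointer is on the long mark of the scale, and finish while holding it there, the button still squeezed in between your fingers. Leave everything else on the desk where it stands.

Things in the scene. Friction and masses are not known exactly. Their poses are not given: they have to be found in the camera images.
- stand: Fixed black printed stand on a 150 x 150 mm foot: two A-shaped brackets carry a small filament spool (100 mm across, top at z = 118 mm, local y -22 to +22) on a steel axle along y at z = 68 mm. Origin: on the desk surface under the middle of the spool. Its steel keeper sits on its -y side.
- keeper (a joint): Angle (rad) of the keeper, a flat steel bar 14 mm wide, 8 mm thick, reaching 125 mm from its hinge; the last 30 mm are a tab 24 mm wide. 0: level towards the stand's -x, resting in the forked catch 77 mm from the hinge (prongs flush), top face at z = 86 mm. Positive: end swung up; starts 0.6 to 1.05, stops at 1.3. Stiff hinge (0.07 N m): stays where left; can be pushed down from above.
- keeper_hinge (a point): Middle of the keeper's hinge pin, at stand (45, -58, 82) mm; the hinge axis is along the stand's y.
- keeper_tab (a point): Middle of the upper face of the tab at the keeper's free end, 110 mm from the hinge axis; moves with the keeper. Push the bar's upper face down along its arc: pushing straight down on the end of the raised bar jams it.
- gauge: Fixed filament guide: aluminium foot 105 x 360 x 8 mm with a dark box sleeve (37 mm wide, top at z = 75 mm, local y -245 to -75); a bar with a black head slides out of it along local +y. A white scale with thirteen lines 10 mm apart lies on its +x side; one line, the mark, is 46 mm long, the rest 12. Origin: on the desk under the bar, 50 mm in +y from the head's middle when the arm is fully in.
- boom (a joint): How far (m) the arm is drawn out: 0 fully in (as it starts), 0.120 fully out, 0.090 with the pointer on the long mark. A pawl locks it in notches 15 mm apart (fully in and the mark are two of them) unless the lock button is in; then it slides freely with about 2 N friction, no spring.
- head (a point): The arm's black head, an upright block 26 mm in x, 30 mm in y, from 15 to 90 mm above the desk. The point: its middle in x and y, at the height of the lock button's centre, 68 mm above the desk. Axes as the gauge's: +x is the button's side, +y the way it is drawn out. It can be taken from above, one finger on the button, one on the plain face opposite.
- lock_button (a joint): How far (m) the lock button is squeezed into the head: 0 out (8 mm proud of the head's +x face), 0.006 fully in (2 mm proud). Steel, round, 22 mm across, moves along the head's x, centred at the height of point head. Its spring takes 9 to 11 N; squeeze it fully in: it counts as in beyond 0.0035. It springs out and locks the arm when let go.
- pointer (a point): Tip of the small steel pointer at the foot of the head, 36 mm to the head's +x side, over the scale.
- mark (a point): Point of the long mark on the scale (3 mm wide line along the gauge's x) over which the pointer's tip must come.
- screwdriver: Bystander: screwdriver lying on the desk beside the gauge.
- gear: Bystander: printed gear lying flat, 52 mm across, 12 mm high.
- motor: Bystander: small stepper motor standing shaft up, 42 x 42 x 34 mm and a 22 mm shaft.
- tin: Bystander: low round tin, 48 mm across, 32 mm high.
- glue: Bystander: small glue bottle standing upright, 30 mm across, 95 mm high.
- mug: Bystander: mug, 80 mm across, 90 mm high.
- scraper: Bystander: scraper lying on the desk, 200 mm long.
Mind the look-alikes: they are no part of the job. Leave any brown or turquoise look-alike of the stand alone.

How it is judged:
On the way, in this order (a step that is already met when the one before it is completed fails the run):
1. the keeper rests in its catch, the arm not yet drawn out (value of joint keeper below 0.08 rad and distance of head from where it was at the start of the episode below 0.01 m), for 0.2 s.
2. the lock button is squeezed in by the fingers before the arm is drawn out (value of joint lock_button above 0.0035 m and contact force between the fingers and boom above 3 N and distance of head from where it was at the start of the episode below 0.03 m), for 0.05 s.
At the end, for the whole second after the job is handed in: The keeper is down in its catch (within 0.08 rad), the arm is still with its pointer within 5 mm of the long mark, and the fingers still hold the head with the lock button squeezed in (over 3.5 mm, over 3 N) (value of joint keeper below 0.08 rad and value of joint boom between 0.085 and 0.095 m and velocity of joint boom between -0.01 and 0.01 m/s and value of joint lock_button above 0.0035 m and contact force between the fingers and boom above 3 N); the arm keeps its last pose, push and grip.
It fails at once if a bystander is pushed more than 30 mm from its place (distance of any of screwdriver, gear, motor, tin, glue, mug, scraper from where it was at the start of the episode above 0.03 m).
It also fails if it takes over 48 s, if anything falls off the work surface, if the arm or the gripper's body presses on something with over 40 N, if the wrist force passes 120 N, or if a joint passes its speed limit or range.

## Working session

There is one attempt and no reset: what is moved stays moved. The work goes in short steps, Python scripts to look and compute and a tool call to move; the robot and the scene stay as the last step left them, time stands still between calls to the robot, and variables do not carry over. Pictures are saved under pics/ and viewed, and the job is handed in when it is done.

Besides the shell and the picture viewer there is one more tool, called after "Call:" by a JSON object that holds its "method" and its "body", one argument or row to a line. apply_moves: Moves the arm, as the interface text tells. Its arguments: {"type":"object","properties":{"motion":{"type":"array","items":{"type":"array"}}},"required":["motion"]}

```bash
mkdir -p pics; ls; python3 - <<'E'
from rig import *
import cv2
o=get_obs(); print(o)
for n in ["scene","top","wrist"]:
    print(n,camera_info(n))
    cv2.imwrite(f"pics/{n}0.png",get_image(n)[:,:,::-1])
E
```

```text
pics
{'time': 0.0, 'joint_pos': array([-1.30897962,  0.46839582, -0.01161415,  1.60362752,  0.0060365 ,
        1.07137618, -0.05631815]), 'joint_vel': array([ 0.0006497 , -0.00110254,  0.00026091, -0.00013529, -0.00106344,
       -0.0004682 , -0.00118716]), 'joint_torque': array([ 5.36898224e-04, -5.20588481e+01, -1.21924718e-02, -2.43748999e+01,
       -5.65108540e-02,  1.73990865e-02,  1.59189681e-04]), 'tool_pos': array([0.19497251, 0.61945816, 0.21362665]), 'tcp_rot': array([-0.56971247,  0.57053719,  0.41780689, -0.41875103]), 'ft_force': array([0.24170958, 0.21154786, 0.27266046]), 'wrist_torque': array([ 0.00607962,  0.04245638, -0.01594515]), 'gripper_width': 0.09198454453297332}
scene {'K': array([[479.90872298,   0.        , 257.40172515],
       [  0.        , 479.90872298, 188.91605782],
       [  0.        ,   0.        ,   1.        ]]), 'position': array([ 1.52477458, -1.01618599,  1.1131903 ]), 'orientation': array([0.8105953 , 0.4152776 , 0.18369445, 0.36977847])}
top {'K': array([[471.03428244,   0.        , 254.94825677],
       [  0.        , 471.03428244, 191.40713705],
       [  0.        ,   0.        ,   1.        ]]), 'position': array([ 0.22650339, -0.08259452,  1.73676902]), 'orientation': array([-0.70249678, -0.05241103,  0.05617943,  0.70752755])}
wrist {'K': array([[317.72098772,   0.        , 252.44608232],
       [  0.        , 317.72098772, 194.28760101],
       [  0.        ,   0.        ,   1.        ]]), 'hand_eye': array([[ 9.99998728e-01, -1.56641618e-03,  3.01689017e-04,
        -1.07591009e-03],
       [ 7.44376847e-04,  2.90943065e-01, -9.56740079e-01,
        -1.69618815e-01],
       [ 1.41087882e-03,  9.56739086e-01,  2.90943861e-01,
         8.24665007e-02],
       [ 0.00000000e+00,  0.00000000e+00,  0.00000000e+00,
         1.00000000e+00]])}
```

View images.

View pics/top0.png

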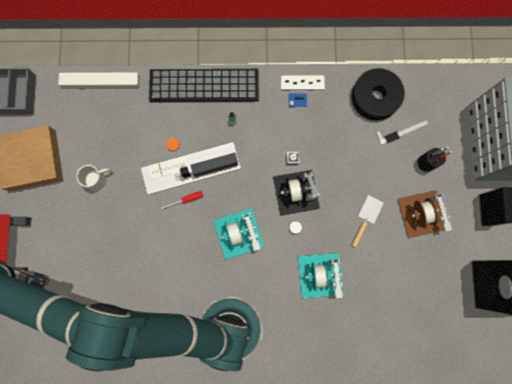

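View pics/scene0.png

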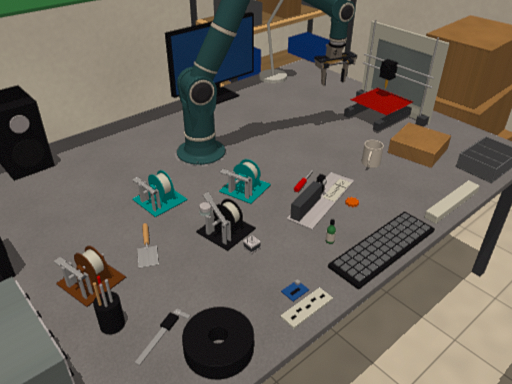

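View pics/wrist0.png

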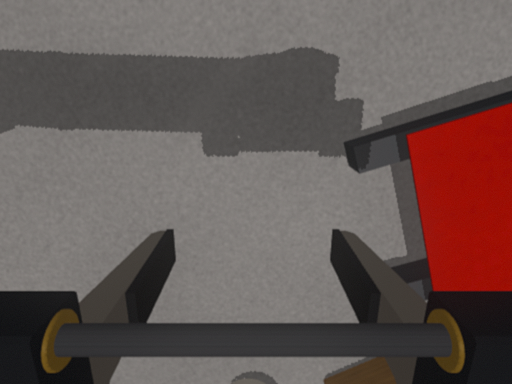

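```bash
cat > h.py <<'E'
from rig import *
import numpy as np, cv2
from scipy.spatial.transform import Rotation as R
def q2R(q): return R.from_quat([q[1],q[2],q[3],q[0]]).as_matrix()
def cam(n,o=None):
    c=camera_info(n)
    if n=="wrist":
        T=np.eye(4);T[:3,:3]=q2R(o["tcp_rot"]);T[:3,3]=o["tool_pos"];T=T@np.array(c["hand_eye"])
        return c["K"],T[:3,:3],T[:3,3]
    return c["K"],q2R(c["orientation"]),np.array(c["position"])
def ray(C,u,v):
    K,Rm,p=C
    d=np.array([(u-K[0,2])/K[0,0],-(v-K[1,2])/K[1,1],-1]); return p,Rm@d
def atz(C,u,v,z):
    p,d=ray(C,u,v); return p+d*(z-p[2])/d[2]
def proj(C,P):
    K,Rm,p=C
    c=Rm.T@(np.asarray(P)-p); return np.array([K[0,0]*c[0]/-c[2]+K[0,2],-K[1,1]*c[1]/-c[2]+K[1,2]])
E
python3 - <<'E'
from h import *
t=cv2.imread("pics/top0.png"); s=cv2.imread("pics/scene0.png")
C=cam("top")
for uv in [(184,173),(145,180),(297,190)]: print(uv,atz(C,*uv,0))
def crop(im,x0,y0,x1,y1,f,n): cv2.imwrite(n,cv2.resize(im[y0:y1,x0:x1],None,fx=f,fy=f,interpolation=cv2.INTER_CUBIC))
crop(t,130,130,330,250,4,"pics/top0c.png")
crop(s,190,160,370,270,4,"pics/scene0c.png")
E
```

```text
(184, 173) [0.5672437 0.1727192 0.       ]
(145, 180) [0.54153747 0.31809637 0.        ]
(297, 190) [ 0.49982813 -0.24997479  0.        ]
```

View pics/top0c.png

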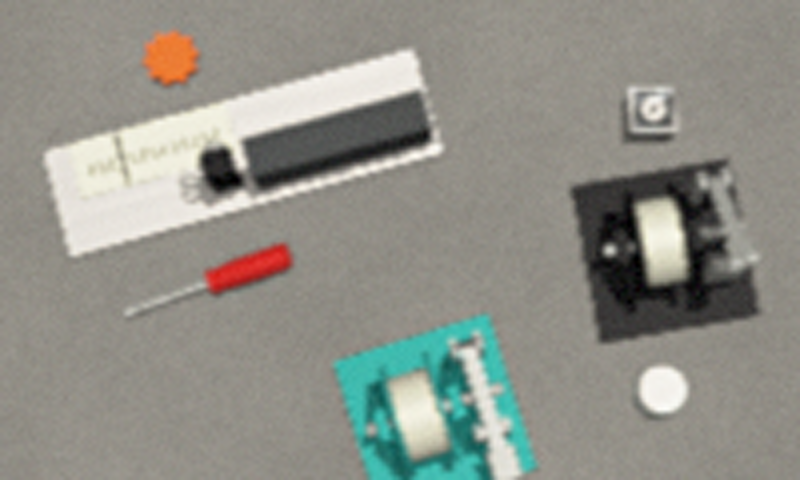

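View pics/scene0c.png

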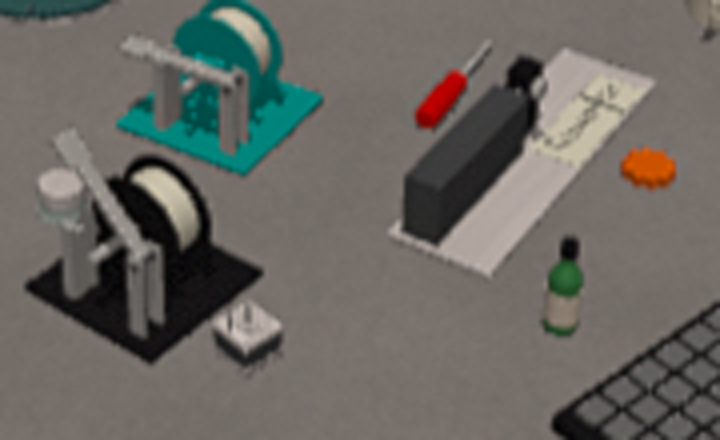

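```bash
python3 - <<'E'
from h import *
C=cam("top")
f=lambda a,z:np.array([atz(C,130+x/4,130+y/4,z) for x,y in a])
g=f([(45,152),(413,50),(442,152),(72,257)],.008); print(g)
e=(g[0]-g[1]+g[3]-g[2]); print("gauge yaw",np.degrees(np.arctan2(-e[0],e[1])),np.linalg.norm(g[0]-g[1]),np.linalg.norm(g[1]-g[2]))
s=f([(572,185),(728,160),(758,315),(602,342)],.006); print(s,s.mean(0))
e=(s[0]-s[1]+s[3]-s[2]);e2=s[0]-s[3]+s[1]-s[2]; print("stand yaw",np.degrees(np.arctan2(-e[0],e[1])),np.degrees(np.arctan2(e2[1],e2[0])),np.linalg.norm(g[0]-g[1]),np.linalg.norm(g[1]-g[2]))
print("head",f([(222,168)],.09), "mark line",f([(118,135),(127,185)],.01))
yaw=np.radians(10);c=s.mean(0)
Rz=R.from_euler('z',yaw).as_matrix()
print("hinge",c+Rz@[.045,-.058,.082])
print("bystanders screw",f([(290,255),(125,313)],.01),"motor",f([(652,110)],.03),"tin",f([(662,390)],.03),"glue",atz(C,232,119,0.05))
E
```

```text
[[ 0.58575665  0.33153892  0.008     ]
 [ 0.68165496 -0.01236134  0.008     ]
 [ 0.58333794 -0.03944227  0.008     ]
 [ 0.48635228  0.30363095  0.008     ]]
gauge yaw 15.683336912916486 0.35702083719349575 0.101978493455114
[[ 0.55151321 -0.16075777  0.006     ]
 [ 0.57436232 -0.30723015  0.006     ]
 [ 0.42810158 -0.33118591  0.006     ]
 [ 0.40404384 -0.18646804  0.006     ]] [ 0.48950524 -0.24641047  0.006     ]
stand yaw 9.150972063194331 9.597211498184718 0.35702083719349575 0.101978493455114
head [[0.55317424 0.15421197 0.09      ]] mark line [[0.60110988 0.26336084 0.01      ]
 [0.55350007 0.25387132 0.01      ]]
hinge [ 0.54389318 -0.29571515  0.088     ]
bystanders screw [[0.48655461 0.10154323 0.01      ]
 [0.43354186 0.2529815  0.01      ]] motor [[ 0.6172487  -0.23482419  0.03      ]] tin [[ 0.35752888 -0.23872847  0.03      ]] glue [ 0.76032752 -0.00946997  0.05      ]
```

```bash
python3 - <<'E'
from h import *
o=get_obs();M=q2R(o["tcp_rot"]);print(M.round(3))
yaw=np.radians(15.7)
for s in (1,-1):
  x=s*np.array([np.cos(yaw),np.sin(yaw),0]);y=np.array([0,0,-1.]);z=np.cross(x,y)
  D=np.stack([x,y,z],1); rv=R.from_matrix(D@M.T).as_rotvec(); print(s,z,rv,rv/np.pi)
# keeper angle fit in scene
C=cam("scene");Rz=R.from_euler('z',np.radians(9.4)).as_matrix();c=np.array([.4895,-.2464,0])
print("hinge",proj(C,c+Rz@[.045,-.058,.082]))
for th in np.arange(.5,1.15,.1):
  print(round(th,2),proj(C,c+Rz@[.045-.125*np.cos(th),-.058,.082+.125*np.sin(th)]))
  
print("tin",proj(C,[.3575,-.2387,.032]))
E
```

```text
[[ 0.3   -0.    -0.954]
 [ 0.954 -0.001  0.3  ]
 [-0.001 -1.    -0.   ]]
1 [-0.27060045  0.96269175  0.        ] [ 1.04525741e-03 -9.24947577e-04 -9.91956215e-01] [ 3.32715767e-04 -2.94419958e-04 -3.15749470e-01]
-1 [ 0.27060045 -0.96269175  0.        ] [1.08457721e-03 1.22565040e-03 2.14963591e+00] [3.45231648e-04 3.90136638e-04 6.84250360e-01]
hinge [222.6195129  225.51781293]
0.5 [197.91040208 198.16735535]
0.6 [199.09993375 196.37651545]
0.7 [200.53870764 194.85485624]
0.8 [202.2169625  193.62248678]
0.9 [204.12209416 192.69727005]
1.0 [206.23859817 192.09443849]
1.1 [208.54805927 191.82620781]
tin [204.30320305 204.30585694]
```

Call:
{"method": "apply_moves", "body": {
  "motion": [
    [1,[0.05,-0.06,0.13],[0,0,-0.03]],
    [1,[0.1,-0.12,0.13],[0,0,-0.06]],
    [1,[0.15,-0.18,0.13],[0,0,-0.09]],
    [1,[0.19,-0.24,0.13],[0,0,-0.12]],
    [1,[0.23,-0.3,0.13],[0,0,-0.15]],
    [1,[0.27,-0.36,0.13],[0,0,-0.18]],
    [1,[0.31,-0.42,0.13],[0,0,-0.21]],
    [1,[0.35,-0.48,0.13],[0,0,-0.24]],
    [1,[0.39,-0.54,0.13],[0,0,-0.27]],
    [1,[0.43,-0.6,0.13],[0,0,-0.3]],
    [1,[0.47,-0.66,0.13],[0,0,-0.3157]],
    [1,[0.51,-0.7,0.13],[0,0,-0.3157]]
  ]
}}

```text
time: 1.15
tool_pos: [0.4721, 0.2356, 0.2927]
tcp_rot: [0.701, -0.7, -0.096, 0.096]
ft_force: [0.5, 0.1, 0.3]
gripper_width: 0.092
```

Call:
{"method": "apply_moves", "body": {
  "motion": [
    [1,[0.04,-0.06,0],[0,0,0]],
    [1,[0.08,-0.12,0],[0,0,0]],
    [1,[0.12,-0.18,0],[0,0,0]],
    [1,[0.12,-0.2,0],[0,0,0]],
    [1,[0.12,-0.2,0],[0,0,0]],
    [1,[0.12,-0.2,0],[0,0,0]]
  ]
}}

```text
time: 1.65
tool_pos: [0.5437, 0.117, 0.2923]
tcp_rot: [0.701, -0.701, -0.096, 0.096]
ft_force: [-0.7, 0.2, 0.1]
gripper_width: 0.0919
```

```bash
python3 - <<'E'
from h import *
o=get_obs();print(o["tool_pos"],o["tcp_rot"],o["joint_vel"].round(3))
im=get_image("wrist");cv2.imwrite("pics/w1.png",im[:,:,::-1]);np.save("pics/w1.npy",np.r_[o["tool_pos"],o["tcp_rot"]])
E
```

```text
[0.54365824 0.11700329 0.2922881 ] [ 0.70064319 -0.70051649 -0.09565453  0.09605199] [-0.038 -0.002 -0.04  -0.    -0.006 -0.    -0.003]
```

View pics/w1.png

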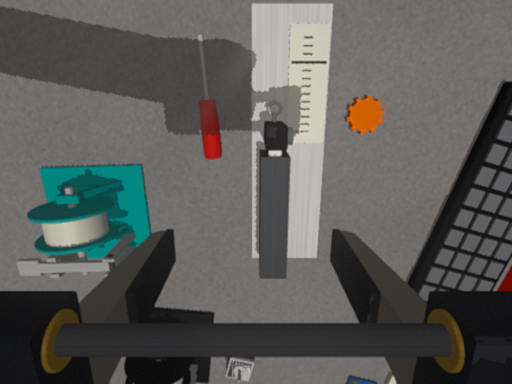

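```bash
python3 - <<'E'
import cv2
im=cv2.imread("pics/w1.png")
cv2.imwrite("pics/w1c.png",cv2.resize(im[0:290,240:345],None,fx=4,fy=4,interpolation=cv2.INTER_CUBIC)[:600])
cv2.imwrite("pics/w1d.png",cv2.resize(im[140:285,240:345],None,fx=4,fy=4,interpolation=cv2.INTER_CUBIC))
E
```

```text
(no output)
```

View pics/w1c.png

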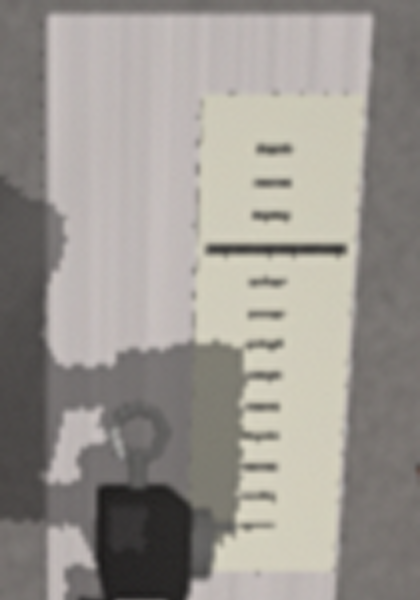

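View pics/w1d.png

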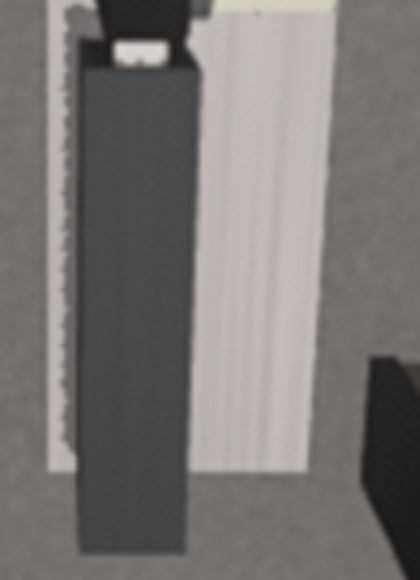

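```bash
python3 - <<'E'
from h import *
from scipy.optimize import least_squares
w=np.load("pics/w1.npy");o=dict(tool_pos=w[:3],tcp_rot=w[3:]);C=cam("wrist",o)
M=q2R(w[3:]);print("tool x yaw",np.degrees(np.arctan2(M[1,0],M[0,0])))
p=lambda x,y,oy:np.array([(x+.5)/4-.5+240,(y+.5)/4-.5+oy])
obs=[(p(80,68,140),(-.0185,-.075,.075)),(p(200,70,140),(.0185,-.075,.075)),(p(77,553,140),(-.0185,-.245,.075)),(p(187,553,140),(.0185,-.245,.075)),
(p(276.5,249,0),(None,.04,.009)),(p(257,525,0),(None,-.05,.009))]
def world(s,L): return np.array([s[0],s[1],0])+R.from_euler('z',s[2]).as_matrix()@np.array(L)
def f(s):
  r=[]
  for uv,L in obs:
    if L[0] is None:
      a=proj(C,world(s,(s[3],L[1],L[2])))-uv; r+=list(a)
    else: r+=list(proj(C,world(s,L))-uv)
  return r
s=least_squares(f,[.55,.2,.27,.04]);print(s.x,np.degrees(s.x[2]),np.round(s.fun,2))
s=s.x
print("head",world(s,(0,-.05,.068)),"proj top",[proj(C,world(s,(a,b,.09))) for a in(-.013,.013) for b in(-.065,-.035)])
print("foot",[R.from_euler('z',-s[2]).as_matrix()@(atz(C,*p(*q),.008)-[s[0],s[1],0]) for q in [(48,13,0),(372,13,0),(48,470,140),(308,470,140)]])
E
```

```text
tool x yaw 15.58166193309082
[0.54601049 0.20795032 0.27296298 0.04562541] 15.639626746534532 [ 0.21  0.08  0.33 -0.39  0.08  0.46 -0.7   0.5  -0.77 -0.29  0.81 -0.18]
head [0.55948978 0.15980151 0.068     ] proj top [array([264.84165462, 150.5560575 ]), array([265.14987636, 124.48736306]), array([286.98347914, 150.57220646]), array([287.82388757, 124.50039621])]
foot [array([-0.02883466,  0.10877583,  0.008     ]), array([0.07332225, 0.10876264, 0.008     ]), array([-0.02896264, -0.2481838 ,  0.008     ]), array([ 0.07432078, -0.24802737,  0.008     ])]
```

Call:
{"method": "apply_moves", "body": {
  "motion": [
    [1,[0,-0.06,0.017],[0,0,-0.0344]],
    [1,[0,-0.12,0.017],[0,0,-0.0344]],
    [1,[-0.02,-0.19,0.017],[0,0,-0.0344]],
    [1,[-0.03,-0.26,0.017],[0,0,-0.0344]],
    [1,[-0.04,-0.33,0.017],[0,0,-0.0344]],
    [1,[-0.05,-0.4,0.017],[0,0,-0.0344]],
    [1,[-0.06,-0.47,0.017],[0,0,-0.0344]],
    [1,[-0.073,-0.54,0.017],[0,0,-0.0344]],
    [1,[-0.073,-0.61,0.017],[0,0,-0.0344]],
    [1,[-0.073,-0.68,0.017],[0,0,-0.0344]],
    [1,[-0.073,-0.75,0.017],[0,0,-0.0344]],
    [1,[-0.073,-0.795,0.017],[0,0,-0.0344]]
  ]
}}

```text
time: 2.7
tool_pos: [0.5008, -0.3598, 0.3026]
tcp_rot: [0.705, -0.704, -0.06, 0.059]
ft_force: [-0.2, -0.0, 1.3]
gripper_width: 0.092
```

Call:
{"method": "apply_moves", "body": {
  "motion": [
    [0,[0,0,0],[0,0,0]],
    [0,[0,0,0],[0,0,0]],
    [0,[0,0,0],[0,0,0]],
    [0,[0,0,0],[0,0,0]]
  ]
}}

```text
time: 3.03
tool_pos: [0.5013, -0.3565, 0.3025]
tcp_rot: [0.705, -0.704, -0.06, 0.06]
ft_force: [0.2, -0.8, -0.1]
gripper_width: 0.067
```

```bash
python3 - <<'E'
from h import *
o=get_obs();print(o["time"],o["tool_pos"],o["tcp_rot"],o["joint_vel"].round(3),o["joint_pos"])
im=get_image("wrist");cv2.imwrite("pics/w2.png",cv2.resize(im[:,:,::-1],(768,576)));np.save("pics/w2.npy",np.r_[o["tool_pos"],o["tcp_rot"]])
E
```

```text
3.0333 [ 0.50128061 -0.35646151  0.30249916] [ 0.70512058 -0.70397219 -0.06027137  0.05996239] [-0.004 -0.005  0.006 -0.     0.003  0.001  0.003] [ 0.02317459  0.38420675  0.72560894  1.62802419 -0.26838743  1.23232659
  0.97293815]
```

View pics/w2.png

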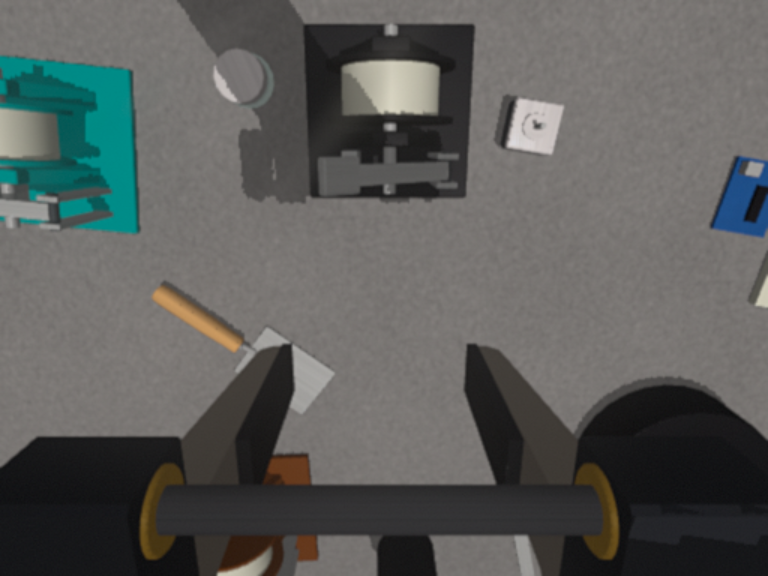

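```bash
python3 - <<'E'
from h import *
from scipy.optimize import least_squares
im=cv2.imread("pics/w2.png");cv2.imwrite("pics/w2c.png",cv2.resize(im[10:210,290:490],None,fx=3,fy=3,interpolation=cv2.INTER_CUBIC))
w=np.load("pics/w2.npy");o=dict(tool_pos=w[:3],tcp_rot=w[3:]);C=cam("wrist",o)
px=[(305,25),(474,25),(466,197),(312,197)];L=[(-.075,.075),(.075,.075),(.075,-.075),(-.075,-.075)]
def W(s,l): return np.array([s[0],s[1],0])+R.from_euler('z',s[2]).as_matrix()@np.array(l)
f=lambda s:np.concatenate([proj(C,W(s,(*l,.006)))-np.array(p)/1.5 for p,l in zip(px,L)])
s=least_squares(f,[.49,-.246,.16]);print(s.x,np.degrees(s.x[2]),s.fun.round(1));s=s.x
Y=lambda l:(proj(C,W(s,l))*1.5).round(1)
print("hinge",Y((.045,-.058,.082)),"axle ends",Y((0,-.06,.068)))
for th in np.arange(.6,1.1,.1):
  c,n=np.cos(th),np.sin(th)
  e=lambda r,y,t:Y((.045-r*c+t*n,-.058+y,.082+r*n+t*c))
  print(round(th,2),e(.125,.012,.004),e(.125,-.012,.004),e(.095,.012,.004),e(.095,-.012,.004))
E
```

```text
[ 0.49171865 -0.24763327  0.1731529 ] 9.920930631872112 [-0.8 -0.5  1.  -0.7  0.4  0.7 -0.6  0.9]
hinge [446.9 186.4] axle ends [390.4 187.6]
0.6 [307.1 176.8] [308.7 214.1] [347.  175.3] [347.8 210.8]
0.7 [317.4 177.8] [318.8 216.1] [355.4 175.9] [356.  212.1]
0.8 [330.  178.7] [331.2 218.1] [365.3 176.5] [365.7 213.4]
0.9 [345.  179.5] [345.8 220. ] [376.6 177. ] [376.7 214.6]
1.0 [362.1 180.3] [362.6 221.7] [389.2 177.5] [389.  215.7]
1.1 [381.2 180.9] [381.2 223.2] [402.9 177.9] [402.4 216.7]
```

View pics/w2c.png

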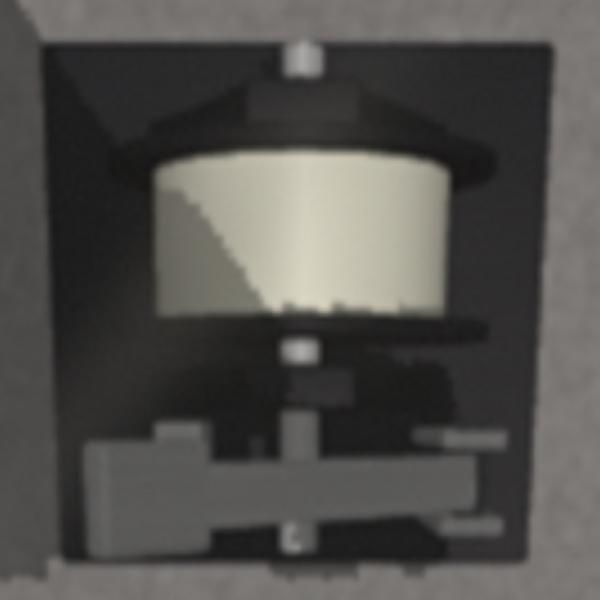

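```bash
python3 - <<'E'
from h import *
w=np.load("pics/w2.npy");o=dict(tool_pos=w[:3],tcp_rot=w[3:]);C=cam("wrist",o)
print("cam",C[2])
s=[.49172,-.24763,.17315]
def W(s,l): return np.array([s[0],s[1],0])+R.from_euler('z',s[2]).as_matrix()@np.array(l)
Y=lambda l:((proj(C,W(s,l))*1.5-[290,10])*3).round(0)
for l in [(0,.022,.118),(0,-.022,.118),(.05,-.022,.068),(.05,.022,.068),(-.05,-.022,.068),(0,0,.068),(0.045,-.058,.082),(0,-.058,.068),(0,.058,.068)]: print(l,Y(l))
T=cam("top");print("top hinge",(proj(T,W(s,(.045,-.058,.082)))-130)*4, (proj(T,W(s,(0,0,.118)))-130)*4)
S=cam("scene");
for l in [(.045,-.058,.082),(.075,-.075,0),(-.075,-.075,0),(.075,.075,0)]: print("scene",l,(proj(S,W(s,l))-[190,160])*4)
E
```

```text
cam [ 0.48730568 -0.27617241  0.47225028]
(0, 0.022, 0.118) [308. 182.]
(0, -0.022, 0.118) [307. 386.]
(0.05, -0.022, 0.068) [487. 389.]
(0.05, 0.022, 0.068) [495. 211.]
(-0.05, -0.022, 0.068) [116. 389.]
(0, 0, 0.068) [302. 302.]
(0.045, -0.058, 0.082) [471. 529.]
(0, -0.058, 0.068) [301. 525.]
(0, 0.058, 0.068) [304.  57.]
top hinge [727.98189082 174.31491114] [678.1033933  228.06771838]
scene (0.045, -0.058, 0.082) [131.76131309 264.04481537]
scene (0.075, -0.075, 0) [147.93456614 363.86861721]
scene (-0.075, -0.075, 0) [ 20.10025411 288.63217237]
scene (0.075, 0.075, 0) [260.86077266 273.37668513]
```

```bash
python3 - <<'E'
from h import *
from scipy.optimize import least_squares
w=np.load("pics/w2.npy");o=dict(tool_pos=w[:3],tcp_rot=w[3:]);C=cam("wrist",o)
S=cam("scene");T=cam("top")
px=[(305,25),(474,25),(466,197),(312,197)];L=[(-.075,.075),(.075,.075),(.075,-.075),(-.075,-.075)]
def W(s,l): return np.array([s[0],s[1],0])+R.from_euler('z',s[2]).as_matrix()@np.array(l)
cc=lambda x,y:np.array([290+x/3,10+y/3])/1.5
def f(s):
  r=[proj(C,W(s,(l[0]+s[3],l[1]+s[4],.006)))-np.array(p)/1.5 for p,l in zip(px,L)]
  r.append((proj(C,W(s,(.05,-.022,.068)))-cc(487,330)))
  r.append((proj(C,W(s,(-.05,.022,.068)))-cc(112,158)))
  r.append((proj(C,W(s,(.05,.022,.068)))-cc(497,160)))
  r.append((proj(C,W(s,(.045,-.058,.082)))-cc(470,481)))
  return np.concatenate(r)
s=least_squares(f,[.49,-.246,.16,0,0]);print(s.x,np.degrees(s.x[2]),s.fun.round(1));s=s.x
print("hinge",W(s,(.045,-.058,.082)), "top",(proj(T,W(s,(.045,-.058,.082)))-130)*4,(proj(T,W(s,(0,0,.118)))-130)*4,"scene",(proj(S,W(s,(.045,-.058,.082)))-[190,160])*4)
Y=lambda l:((proj(C,W(s,l))*1.5-[290,10])*3).round(0)
for th in np.arange(.6,1.1,.1):
  c,n=np.cos(th),np.sin(th)
  loc=lambda r,y,t:(.045-r*c+t*n,-.058+y,.082+r*n+t*c)
  print(round(th,2),Y(loc(.125,.012,.004)),Y(loc(.125,-.012,.004)),Y(loc(.095,.012,.004)),Y(loc(.095,-.012,.004)),"scene tip",(proj(S,W(s,loc(.125,0,.004)))-[190,160])*4,"top",(proj(T,W(s,loc(.125,0,.004)))-130)*4)
E
```

```text
[ 4.89317516e-01 -2.34772747e-01  1.72523432e-01  1.55451080e-04
 -1.30817923e-02] 9.88486453315412 [-0.8 -0.5  1.  -0.7  0.3  0.7 -0.6  0.8  0.4  1.6 -0.7 -0.3 -0.1 -0.8
  0.4 -0.5]
hinge [ 0.54360627 -0.28418662  0.082     ] top [713.72446635 177.08073977] [663.40866727 230.88786865] scene [142.17460628 256.05751087]
0.6 [ 48. 437.] [ 53. 552.] [169. 436.] [171. 545.] scene tip [ 49.37153381 138.3340044 ] top [747.26544617 275.72187652]
0.7 [ 79. 438.] [ 83. 556.] [195. 436.] [196. 548.] scene tip [ 55.54385922 132.55925511] top [746.95694117 265.02969777]
0.8 [117. 439.] [121. 560.] [225. 437.] [226. 550.] scene tip [ 62.66372323 127.95717887] top [746.29145533 253.29373789]
0.9 [163. 440.] [165. 564.] [259. 437.] [259. 553.] scene tip [ 70.67577167 124.59633034] top [745.27190392 240.63965572]
1.0 [215. 440.] [216. 568.] [297. 438.] [296. 555.] scene tip [ 79.51294105 122.5343103 ] top [743.9062948  227.20927292]
1.1 [273. 441.] [273. 571.] [339. 438.] [337. 557.] scene tip [ 89.09650425 121.81623655] top [742.20778234 213.15857517]
```

Call:
{"method": "apply_moves", "body": {
  "motion": [
    [0,[-0.01,0.05,0],[0,0,0]],
    [0,[-0.023,0.104,0],[0,0,0]],
    [0,[-0.023,0.104,-0.03],[0,0,0]],
    [0,[-0.023,0.104,-0.08],[0,0,0]],
    [0,[-0.023,0.104,-0.13],[0,0,0]],
    [0,[-0.023,0.104,-0.17],[0,0,0]],
    [0,[-0.023,0.104,-0.2],[0,0,0]],
    [0,[-0.023,0.104,-0.212],[0,0,0]],
    [0,[-0.023,0.104,-0.212],[0,0,0]],
    [0,[-0.023,0.104,-0.212],[0,0,0]],
    [0,[-0.023,0.104,-0.212],[0,0,0]]
  ]
}}

```text
time: 4.0
tool_pos: [0.4871, -0.297, 0.177]
tcp_rot: [-0.704, 0.705, 0.06, -0.058]
ft_force: [-0.5, 0.5, 0.2]
gripper_width: 0.0004
```

```bash
python3 - <<'E'
from h import *
o=get_obs();print(o["time"],o["tool_pos"],o["joint_vel"].round(3),o["ft_force"],o["gripper_width"])
im=get_image("wrist");cv2.imwrite("pics/w3.png",im[:,:,::-1])
p=o["tool_pos"]
for th in [.73,.68,.6,.52,.44,.36,.28,.2,.13,.06,0,-.03]:
  c,n=np.cos(th),np.sin(th);x=.054-.1*c+.004*n;z=.082+.1*n+.004*c
  W=np.array([.4993+.985*x,-.2919+.1717*x,z]);print(th,((W-p)/.6).round(3))
E
```

```text
4.0 [ 0.48711802 -0.29702895  0.17696271] [ 0.003 -0.004  0.004 -0.002 -0.002 -0.002  0.002] [-0.5194967   0.51488163  0.18715385] 0.00035781432071592514
0.73 [-0.009  0.003 -0.042]
0.68 [-0.015  0.002 -0.048]
0.6 [-0.023  0.001 -0.059]
0.52 [-0.03 -0.   -0.07]
0.44 [-0.037 -0.001 -0.081]
0.36 [-0.042 -0.002 -0.093]
0.28 [-0.047 -0.003 -0.106]
0.2 [-0.051 -0.004 -0.119]
0.13 [-0.053 -0.004 -0.13 ]
0.06 [-0.055 -0.004 -0.142]
0 [-0.055 -0.005 -0.152]
-0.03 [-0.055 -0.005 -0.157]
```

View pics/w3.png

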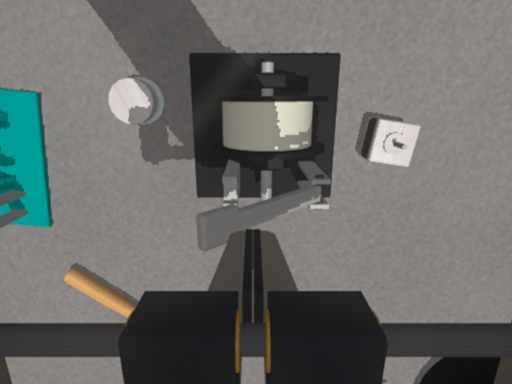

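Call:
{"method": "apply_moves", "body": {
  "motion": [
    [0,[-0.009,0.003,-0.042],[0,0,0]],
    [0,[-0.015,0.003,-0.048],[0,0,0]],
    [0,[-0.023,0.003,-0.059],[0,0,0]],
    [0,[-0.03,0.003,-0.07],[0,0,0]],
    [0,[-0.037,0.002,-0.081],[0,0,0]],
    [0,[-0.042,0.001,-0.093],[0,0,0]]
  ]
}}

```text
time: 4.55
tool_pos: [0.4607, -0.2967, 0.1198]
tcp_rot: [-0.705, 0.705, 0.059, -0.058]
ft_force: [-0.2, 0.1, 0.0]
gripper_width: 0.0003
```

```bash
python3 - <<'E'
from h import *
o=get_obs();print(o["time"],o["tool_pos"],o["ft_force"],o["gripper_width"])
for n in("wrist","scene"): cv2.imwrite(f"pics/{n}4.png",get_image(n)[:,:,::-1])
im=cv2.imread("pics/scene4.png");cv2.imwrite("pics/scene4c.png",cv2.resize(im[150:270,180:330],None,fx=4,fy=4))
p=o["tool_pos"]
for th in [.36,.28,.2,.13,.06,0,-.03]:
  c,n=np.cos(th),np.sin(th);x=.054-.1*c+.004*n;z=.082+.1*n+.004*c
  W=np.array([.4993+.985*x,-.2919+.1717*x,z]);print(th,((W-p)/.6).round(3))
E
```

```text
4.55 [ 0.46069788 -0.29672969  0.11984609] [-0.23325905  0.06275843  0.04341808] 0.000274326397740903
0.36 [ 0.002 -0.003  0.002]
0.28 [-0.003 -0.004 -0.011]
0.2 [-0.007 -0.004 -0.023]
0.13 [-0.009 -0.005 -0.035]
0.06 [-0.01  -0.005 -0.046]
0 [-0.011 -0.005 -0.056]
-0.03 [-0.011 -0.005 -0.061]
```

View pics/wrist4.png

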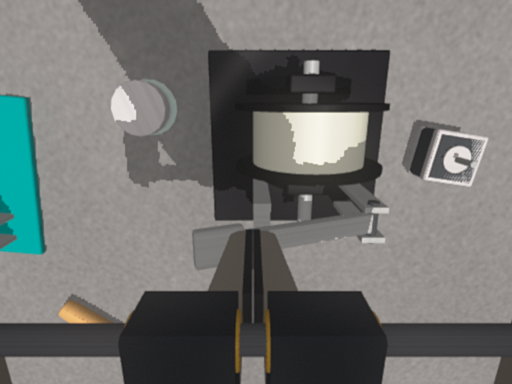

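View pics/scene4c.png

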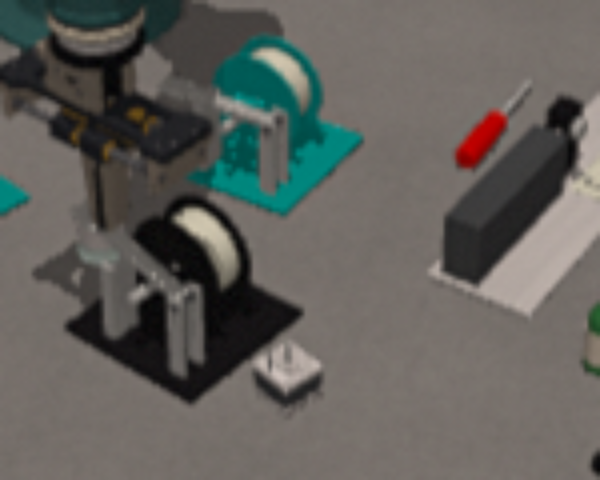

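Call:
{"method": "apply_moves", "body": {
  "motion": [
    [0,[-0.003,-0.003,-0.011],[0,0,0]],
    [0,[-0.007,-0.004,-0.023],[0,0,0]],
    [0,[-0.009,-0.005,-0.035],[0,0,0]],
    [0,[-0.01,-0.005,-0.046],[0,0,0]],
    [0,[-0.011,-0.005,-0.056],[0,0,0]],
    [0,[-0.011,-0.005,-0.06],[0,0,0]],
    [0,[-0.011,-0.005,-0.062],[0,0,0]],
    [0,[-0.011,-0.005,-0.062],[0,0,0]]
  ]
}}

```text
time: 5.32
tool_pos: [0.4543, -0.2997, 0.0856]
tcp_rot: [0.706, -0.704, -0.059, 0.058]
ft_force: [-9.0, 6.0, 33.5]
gripper_width: 0.0006
```

```bash
python3 - <<'E'
from h import *
o=get_obs();print(o["time"],o["tool_pos"],o["ft_force"],o["gripper_width"])
for n in("wrist","scene"): cv2.imwrite(f"pics/{n}5.png",get_image(n)[:,:,::-1])
im=cv2.imread("pics/scene5.png");cv2.imwrite("pics/scene5c.png",cv2.resize(im[150:270,180:330],None,fx=4,fy=4))
E
```

```text
5.3167 [ 0.45428379 -0.2996909   0.08557014] [-9.0004051   5.95016056 33.52161524] 0.0006081052830648353
```

View pics/wrist5.png

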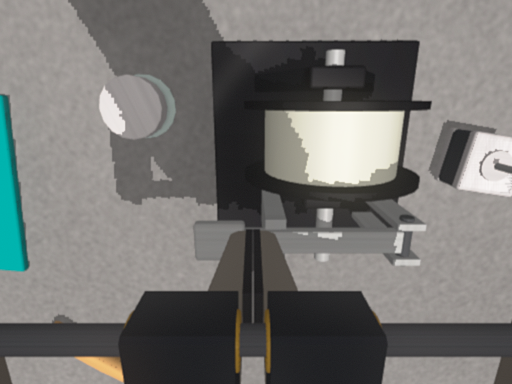

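View pics/scene5c.png

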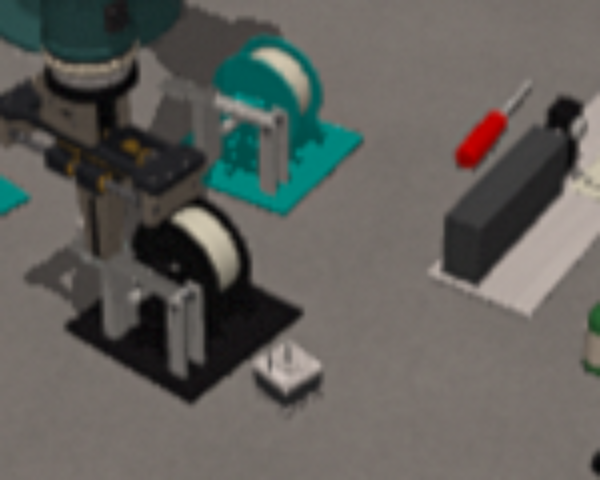

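Call:
{"method": "apply_moves", "body": {
  "motion": [
    [0,[0,0,0.02],[0,0,0]],
    [0,[0,0,0.06],[0,0,0]],
    [0,[0,0,0.12],[0,0,0]],
    [0,[0,0,0.18],[0,0,0]],
    [0,[0,0,0.24],[0,0,0]],
    [0.5,[0.02,0.05,0.29],[0,0,0.01]],
    [1,[0.04,0.11,0.29],[0,0,0.0337]],
    [1,[0.05,0.17,0.29],[0,0,0.0337]],
    [1,[0.07,0.23,0.29],[0,0,0.0337]],
    [1,[0.09,0.29,0.29],[0,0,0.0337]],
    [1,[0.1,0.35,0.29],[0,0,0.0337]],
    [1,[0.11,0.41,0.29],[0,0,0.0337]]
  ]
}}

```text
time: 6.42
tool_pos: [0.5204, -0.0514, 0.2562]
tcp_rot: [0.701, -0.701, -0.096, 0.096]
ft_force: [1.6, -0.4, 0.2]
gripper_width: 0.0451
```

```bash
python3 - <<'E'
from h import *
o=get_obs();p=o["tool_pos"];print(o["time"],p,o["ft_force"],o["gripper_width"]);
M=q2R(o["tcp_rot"]);print("yaw",np.degrees(np.arctan2(M[1,0],M[0,0])))
cv2.imwrite(f"pics/scene6.png",get_image("scene")[:,:,::-1])
im=cv2.imread("pics/scene6.png");cv2.imwrite("pics/scene6c.png",cv2.resize(im[150:270,180:330],None,fx=4,fy=4))
print((np.array([.5595-.02,.1598-.07,.24])-p)/.6)
E
```

```text
6.4167 [ 0.52041629 -0.05138487  0.25620868] [ 1.58785889 -0.35853339  0.17121967] 0.045063444469077694
yaw 15.59597337685381
[ 0.03180619  0.23530811 -0.02701447]
```

View pics/scene6c.png

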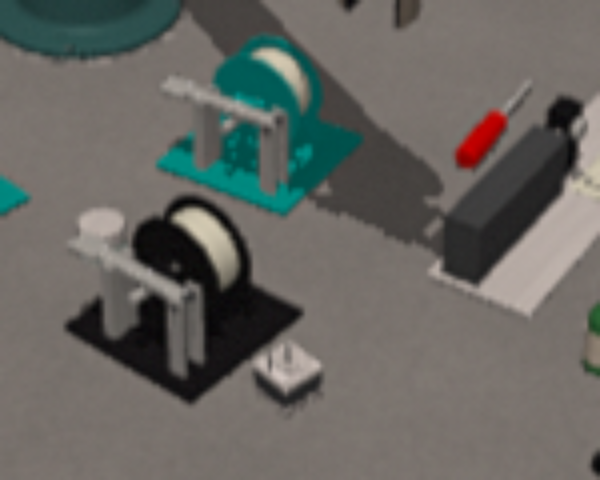

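Call:
{"method": "apply_moves", "body": {
  "motion": [
    [1,[0.01,0.06,0],[0,0,0]],
    [1,[0.02,0.12,0],[0,0,0]],
    [1,[0.03,0.18,0],[0,0,0]],
    [1,[0.045,0.24,0],[0,0,0]],
    [1,[0.055,0.3,-0.04],[0,0,0]],
    [1,[0.065,0.352,-0.09],[0,0,0]],
    [1,[0.065,0.352,-0.14],[0,0,0]],
    [1,[0.065,0.352,-0.177],[0,0,0]],
    [1,[0.065,0.352,-0.177],[0,0,0]],
    [1,[0.065,0.352,-0.177],[0,0,0]],
    [1,[0.065,0.352,-0.177],[0,0,0]]
  ]
}}

```text
time: 7.38
tool_pos: [0.5603, 0.1573, 0.1515]
tcp_rot: [0.701, -0.701, -0.096, 0.095]
ft_force: [0.3, 0.3, 0.3]
gripper_width: 0.0921
```

```bash
python3 - <<'E'
from h import *
o=get_obs();p=o["tool_pos"];print(o["time"],p,o["ft_force"],o["gripper_width"],o["joint_vel"].round(3));
M=q2R(o["tcp_rot"]);print("yaw",np.degrees(np.arctan2(M[1,0],M[0,0])))
im=get_image("wrist")[:,:,::-1].copy();cv2.imwrite("pics/w7.png",im)
C=cam("wrist",o)
s=[.54601,.20795,.27296]
def W(l): return np.array([s[0],s[1],0])+R.from_euler('z',s[2]).as_matrix()@np.array(l)
print([proj(C,W((a,b,.09))).round(1) for a,b in [(-.013,-.065),(.013,-.065),(.013,-.035),(-.013,-.035)]])
E
```

```text
7.3833 [0.56033763 0.1572871  0.15152376] [0.34159528 0.32624259 0.34884759] 0.09207526608150425 [ 0.001 -0.022  0.005 -0.011 -0.003 -0.003 -0.001]
yaw 15.518506851404311
[array([236.1, 223. ]), array([269.3, 223. ]), array([269.9, 186.1]), array([235.5, 186.1])]
```

View pics/w7.png

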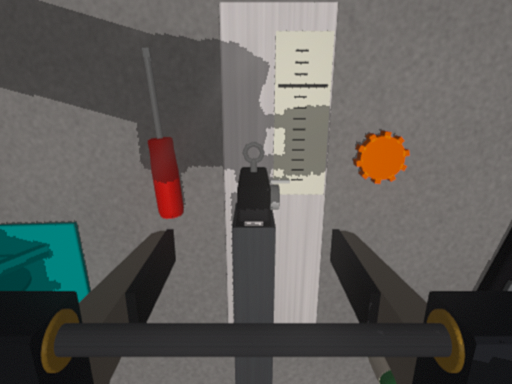

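Call:
{"method": "apply_moves", "body": {
  "motion": [
    [1,[0,0.004,-0.04],[0,0,0]],
    [1,[0,0.005,-0.08],[0,0,0]],
    [1,[0,0.005,-0.12],[0,0,0]],
    [1,[0,0.005,-0.15],[0,0,0]],
    [1,[0,0.005,-0.171],[0,0,0]],
    [1,[0,0.005,-0.171],[0,0,0]],
    [1,[0,0.005,-0.171],[0,0,0]]
  ]
}}

```text
time: 8.02
tool_pos: [0.5601, 0.1608, 0.0487]
tcp_rot: [0.701, -0.701, -0.096, 0.095]
ft_force: [0.2, -1.0, 0.8]
gripper_width: 0.0918
```

Call:
{"method": "apply_moves", "body": {
  "motion": [
    [0,[0,0,0],[0,0,0]],
    [0,[0,0,0],[0,0,0]],
    [0,[0,0,0],[0,0,0]],
    [0,[0,0,0],[0,0,0]],
    [0,[0,0,0],[0,0,0]],
    [0,[0,0,0],[0,0,0]],
    [0,[0,0,0],[0,0,0]],
    [0,[0,0,0],[0,0,0]],
    [0,[0,0,0],[0,0,0]],
    [0,[0,0,0],[0,0,0]]
  ]
}}

```text
time: 8.85
tool_pos: [0.5612, 0.1614, 0.0481]
tcp_rot: [0.701, -0.701, -0.097, 0.095]
ft_force: [5.5, 1.5, 3.3]
gripper_width: 0.0273
```

```bash
python3 - <<'E'
from h import *
o=get_obs();p=o["tool_pos"];print(o["time"],p,o["ft_force"],o["gripper_width"],o["wrist_torque"]);
cv2.imwrite("pics/w8.png",get_image("wrist")[:,:,::-1])
E
```

```text
8.85 [0.5612157  0.16137894 0.04808244] [5.50398416 1.48375134 3.33414221] 0.02733646699636366 [ 0.44311155 -1.4456321   0.00782384]
```

View pics/w8.png

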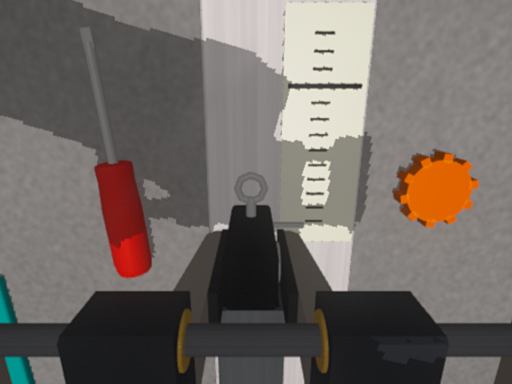

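Call:
{"method": "apply_moves", "body": {
  "motion": [
    [0,[-0.002,0.007,0],[0,0,0]],
    [0,[-0.006,0.02,0],[0,0,0]],
    [0,[-0.011,0.038,0],[0,0,0]],
    [0,[-0.016,0.056,0],[0,0,0]],
    [0,[-0.021,0.074,0],[0,0,0]],
    [0,[-0.026,0.092,0],[0,0,0]],
    [0,[-0.031,0.11,0],[0,0,0]],
    [0,[-0.036,0.128,0],[0,0,0]],
    [0,[-0.039,0.139,0],[0,0,0]],
    [0,[-0.0404,0.1445,0],[0,0,0]],
    [0,[-0.0404,0.1445,0],[0,0,0]],
    [0,[-0.0404,0.1445,0],[0,0,0]]
  ]
}}

```text
time: 9.9
tool_pos: [0.5369, 0.2488, 0.0481]
tcp_rot: [0.701, -0.7, -0.098, 0.094]
ft_force: [6.0, 3.4, -4.3]
gripper_width: 0.0277
```

```bash
python3 - <<'E'
from h import *
o=get_obs();p=o["tool_pos"];print(o["time"],p,o["ft_force"],o["gripper_width"],o["wrist_torque"],"d",(p[:2]-[.5612,.1614])@[-.2696,.963]);
np.save("pics/w9.npy",np.r_[o["tool_pos"],o["tcp_rot"]])
im=get_image("wrist")[:,:,::-1];cv2.imwrite("pics/w9.png",im)
cv2.imwrite("pics/w9c.png",cv2.resize(im[130:270,200:390],None,fx=4,fy=4,interpolation=cv2.INTER_CUBIC))
im=get_image("top")[:,:,::-1];cv2.imwrite("pics/t9c.png",cv2.resize(im[120:220,120:260],None,fx=5,fy=5,interpolation=cv2.INTER_CUBIC))
E
```

```text
9.9 [0.53692619 0.2488401  0.04812207] [ 5.98543225  3.44129094 -4.30211602] 0.02770458966110327 [ 0.50888902 -0.95812699 -0.01465785] d 0.09074903587517891
```

View pics/w9.png

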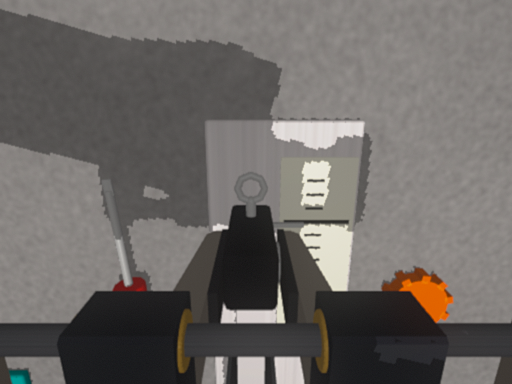

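View pics/w9c.png

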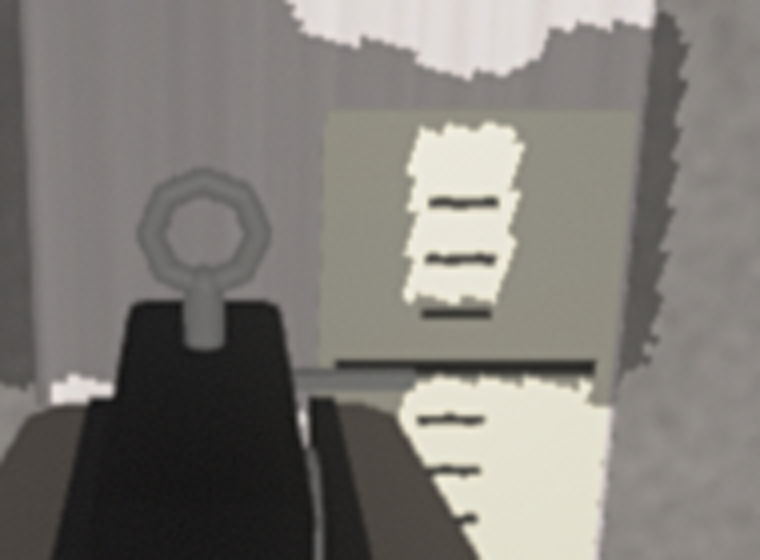

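Call:
{"method": "apply_moves", "body": {
  "motion": [
    [0,[0,0,0],[0,0,0]],
    [0,[0,0,0],[0,0,0]],
    [0,[0,0,0],[0,0,0]],
    [0,[0,0,0],[0,0,0]],
    [0,[0,0,0],[0,0,0]],
    [0,[0,0,0],[0,0,0]]
  ]
}}

```text
time: 10.5
tool_pos: [0.5369, 0.2487, 0.0481]
tcp_rot: [0.701, -0.7, -0.097, 0.094]
ft_force: [5.7, 3.5, -3.5]
gripper_width: 0.0278
```

```bash
python3 - <<'E'
from h import *
o=get_obs();p=o["tool_pos"];print(o["time"],p,o["ft_force"],o["gripper_width"],"d",(p[:2]-[.5612,.1614])@[-.2696,.963],o["joint_vel"].round(4))
im=get_image("wrist")[:,:,::-1]
cv2.imwrite("pics/w10c.png",cv2.resize(im[130:270,200:390],None,fx=4,fy=4,interpolation=cv2.INTER_CUBIC))
im=get_image("scene")[:,:,::-1];cv2.imwrite("pics/scene10c.png",cv2.resize(im[150:270,180:380],None,fx=4,fy=4))
E
```

```text
10.5 [0.53693841 0.24871166 0.04809239] [ 5.7266036   3.51259186 -3.54183992] 0.027832434882400798 d 0.09062205311062994 [ 0.0001 -0.0004 -0.001  -0.0004 -0.0001 -0.0015  0.0004]
```

View pics/w10c.png

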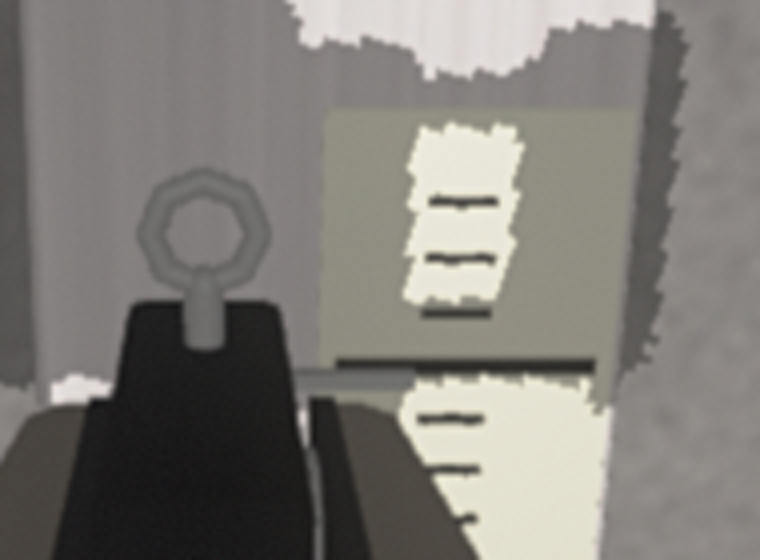

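View pics/scene10c.png

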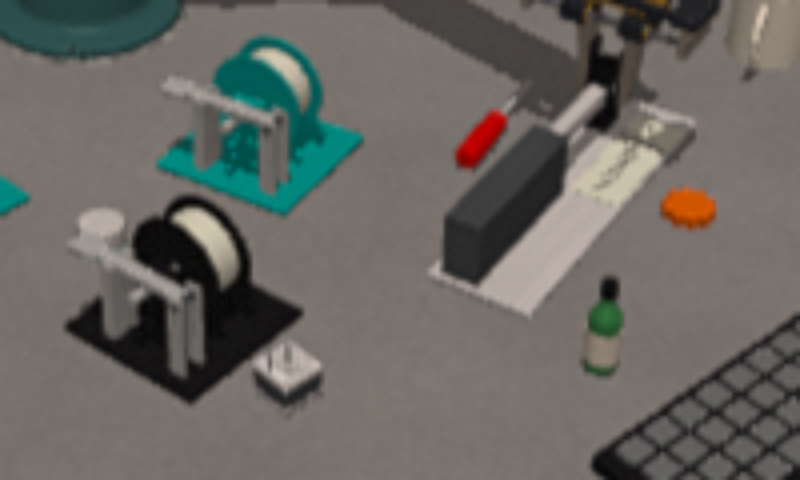

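The pointer (crop row 379) lies next to the long mark (row 366), with the gap explained by parallax. The keeper is level, the arm is still and the grip is firm, so I'm handing in.

```bash
python3 -c "
from rig import *
print(sign_off())"
```

```text
the job is handed in; nothing more can be done
None
```

I swung the keeper down into its catch, squeezed the lock button in, drew the arm out to the long mark, and handed the job in while still holding it there. `sign_off` gives no verdict, so I only have my own checks to go on.

- **Keeper:** I pushed it along its arc until it bottomed out with the fingertips at z = 85.6 mm and about 33 N. It still looked level in the last scene picture.
- **Lock button:** the fingers are 27.8 mm apart on a 26 mm head. Fully in should give 28 mm, so the button reads as fully in.
- **Arm position:** the gripper moved 90.6 mm along the slide after gripping, and the joints were practically still at hand-in.
- **Pointer against the mark:** the last wrist picture shows the pointer about 2.5 mm short of the mark. This disagrees slightly with the 90.6 mm. I put it down to the pointer standing above the scale, because a similar but slightly smaller offset (about 2 px against 3 px) showed at the first scale line before the pull. Either reading is within the 5 mm limit.
- **Bystanders:** those visible in the last scene picture stand where they were. The scraper was not in that crop, and I went nowhere near it.

The job took about 10.6 s of the 48 s allowed.

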